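# Load the soak-test rack and set its selector

### The job

Get the soak-test rack ready: push its red-knobbed selector rod fully in, and take the roll of tape off the rack and lay it flat on the bench clear of the rack. Then stand every loose white connector shell and black adapter in the rack's row, flat and square, one in the middle of each outlined bay, adapters with their long side across the row: a shell already stands at one end and an adapter at the other, so leave those two there and build each kind inward from its own with no bay skipped. When the row is complete, pull the rod out to its middle click and let go.

Things in the scene. Friction and masses are not known exactly. Their poses are not given: they have to be found in the camera images.
- rack: fixed blue soak-test rack: flat board 130 (x) x 360 mm (y), top 14 mm above the bench; origin on the bench under its middle; x away from the robot, y left along the row. Seven white-outlined bays, 72 (x) x 42 mm (y), in one row, open all round. At the right end, clear of bay 7, a grey selector housing 52 mm wide, top 82 mm above the bench, front face 2 mm behind the row's centre line
- bay1 (a point): centre of bay 1 on the board's upper face (14 mm above the bench); axes as the rack ; bay 1 is the left-hand end (+y)
- bay2 (a point): centre of bay 2 on the board's upper face (14 mm above the bench); axes as the rack
- bay3 (a point): centre of bay 3 on the board's upper face (14 mm above the bench); axes as the rack
- bay4 (a point): centre of bay 4 on the board's upper face (14 mm above the bench); axes as the rack
- bay5 (a point): centre of bay 5 on the board's upper face (14 mm above the bench); axes as the rack
- bay6 (a point): centre of bay 6 on the board's upper face (14 mm above the bench); axes as the rack
- bay7 (a point): centre of bay 7 on the board's upper face (14 mm above the bench); axes as the rack ; the right-hand end, next to the selector housing
- selector (a joint): position of the red-knobbed push-pull selector rod in m: 0 fully pushed in, 0.016 the middle click, 0.032 fully pulled out (towards the robot, rack -x), where it is at the start. A spring draws it into the nearest click; 5 to 6 N takes it out of any; let go within 6 mm of the middle it settles there
- selector_knob (a point): centre of the red knob on the rod, a cylinder 26 mm across and 18 mm long with its axis along rack x, 62 mm above the bench, free all round (its back is 13 mm off the housing's face when pushed in); axes as the rack; moves along rack -x as the rod is pulled out
- shell_a_mid (a point): loose white plastic connector shell, a flat square box 36 x 34 x 15 mm (x, y, z); this point is its centre, 7.5 mm above its underside, z up, x along the 36 mm side. May be absent
- shell_b_mid (a point): loose white plastic connector shell, a flat square box 36 x 34 x 15 mm (x, y, z); this point is its centre, 7.5 mm above its underside, z up, x along the 36 mm side. May be absent
- shell_c_mid (a point): loose white plastic connector shell, a flat square box 36 x 34 x 15 mm (x, y, z); this point is its centre, 7.5 mm above its underside, z up, x along the 36 mm side. May be absent
- adapter_a_mid (a point): loose black plastic adapter, a flat oblong box 56 x 33 x 14 mm (x, y, z); this point is its centre, 7 mm above its underside, z up, x along the 56 mm side. May be absent
- adapter_b_mid (a point): loose black plastic adapter, a flat oblong box 56 x 33 x 14 mm (x, y, z); this point is its centre, 7 mm above its underside, z up, x along the 56 mm side. May be absent
- shell_master_mid (a point): the white connector shell already standing in an end bay (bay 1 or bay 7); same size and axes as the other shells; not to be moved
- adapter_master_mid (a point): the black adapter already standing in the bay at the other end; same size and axes as the other adapters, its long side pointing across the row; not to be moved
- tape_mid (a point): roll of black tape left lying flat across the middle bays, 53 mm across, 19 mm high, to be taken as solid; this point is its centre, half-way up, z up. There is free bench beyond the rack's left-hand end
Not all that is in view belongs to the job. Leave any green, purple or yellow look-alike of the part that bears shell_a_mid alone.

How it is judged:
By the outcome, as a careful person would: the job done as asked, in the order asked, and still so for the second after the job is handed in, with the robot touching nothing.
Of shell_a, shell_b, shell_c, adapter_a, adapter_b only 4 to 5 are there at a start; the rules pass over those that are not, and their reading is None.
At some moment in a run one of shell_a, shell_b, shell_c, adapter_a, adapter_b, tape may be knocked a few centimetres aside while the robot is not near it.
Once in a run the grip may slacken for a moment while it holds something.
It also fails if it takes over 208 s, if anything falls off the work surface, if the arm or the gripper's body presses on something with over 40 N, if the wrist force passes 120 N, or if a joint passes its speed limit or range.

### The arm

A 7-joint arm with a two-finger parallel gripper is mounted at the origin on a cart in front of the work surface, level with it; the furniture and walls round the work are solid. World frame = base frame: x ahead of the robot, y to its left, z up, the work surface at z = 0. Lengths are in m, angles in rad, forces in N, time in s.
With the tool pointing down it reaches from about 0.425 to 0.875 m from the base axis. Payload 4.7 kg.
Tool frame: the origin (TCP) lies at the very end of the fingers, on their centre line; the grasp point (between the pads) lies 19 mm behind it; z points along the fingers, y is the line along which they close (so a half turn about z gives the same grasp; the last joint's range is limited). The gripper opens to 87 mm and grips with 3 to 60 N. Pads are 19 mm wide; open, the fingers measure 117 mm over their backs; the gripper's body (75 mm by 190 mm) begins 51 mm behind the grasp point.
Start: joints at [-1.189, 0.321, -0.07, 1.45, 0.023, 1.371, -0.057], TCP at [0.234, 0.607, 0.223] pointing down, gripper open.
Joint ranges: [-2.86, 2.86], [-0.3, 2.09], [-1.38, 1.24], [0.06, 2.45], [-1.56, 4.7], [0.09, 2.05], [-2.69, 2.69]. Speed limits (rad/s): [2.57, 2.57, 3.14, 3.14, 3.14, 3.14, 3.14].

### API

Orientations are given as [roll, pitch, yaw] about the fixed x, y, z axes, in that order (R = Rz(yaw) Ry(pitch) Rx(roll)).
In Python, from station import env, ik, observe, cams, ticket, models gives the robot as it stands. Calls block until the motion is done:
- env.move_pose(position, orientation): joint-space move of the TCP to a pose.
- env.move_straight(position, rot=None, max_speed=0.15, max_force=None): straight line of the TCP; rot=None keeps the orientation; max_speed is the mean speed in m/s. With max_force (N) it stops when the force on the tool has changed by that much, and returns True; else False.
- env.movej(angles): joint-space move.
- env.set_gripper(opening, force=None): finger opening in m; force is the grip in N (None keeps the last); returns when the fingers have stopped.
- env.sleep(seconds).
- ik(position, orientation): joint angles nearest the present ones, or None.
- observe(): the state.
- cams.camera(name): name is "scene" or "side" or "wrist"; returns the picture (480x640x3 uint8, red, green, blue); there is no depth.
- cams.camera_model(name): a dict with "fovy" (degrees; the focal length in pixels is half the picture's height over the tangent of half this angle, whatever the lens; pixels are square), "cx", "cy" (the principal point, pixels), "dist" ([k1, k2, p1, p2, k3] as OpenCV has them; the pictures are not rectified), "origin" and "orientation" of the camera in the world; the wrist camera has in their place "hand_eye" (4x4, takes a point from camera to tool coordinates, whose origin is the TCP and whose axes are the flange's). Camera axes: x right, y down, z forward; pixel columns grow to the right and rows downward; lengths in m; the calibration is good to about 2 mm. A picture is of the moment at which its call begins: read the wrist's pose just before it. camera_model takes no time and is no camera call.
A pose or a line that the arm cannot do raises env.PlanningError and nothing moves.
- ticket.job_done(): hands the job in; it is judged then, once.
Trained networks look in the newest picture that a camera, given by its name, has taken for a name from the list of things; names that differ only in an ending like _2 or _b are one class to them, and where a whole thing is asked for, a point or a joint stands for the part that bears it (a point fixed in the world has none). Each returns a list of dicts, best first, with "confidence" (0 to 1); they miss things now and then, are a little off and sometimes report something else, mostly with a low value. They report only what shows in the picture. A call takes as long as a camera call. They do not tell look-alikes from the thing itself.
- models.trace(label, camera): "pixels" (480x640 bool, what is visible of it) and "point" ([column, row] in pixels, amid what is visible of it).
The state is a dict: "t": time; "joint_pos": joint angles; "joint_velocities": joint speeds; "joint_torque": joint torques, N m; "position": TCP position; "orientation": TCP orientation; "force": force on the tool from outside, world axes, zero at the start; "torque": the same for the moment, N m; "gripper_width": finger opening in m; "grasp_force": force on a finger pad.
Only numpy, scipy, OpenCV 4.12 (cv2) and the standard library are available. Lean on these libraries where they do the work, as an engineer would, in place of code of your own. Each camera call takes 0.05 s, during which the arm holds its last target. There are 200 camera calls.

## Working session

There is one attempt and no reset: what is moved stays moved. The work goes in short steps, each a Python script; the robot and the scene stay as the last script left them, time stands still between calls to the robot, and variables do not carry over. Pictures are saved under pics/ and viewed, at most 14 in all, crops included, and the job is handed in when it is done.

```bash
ls; mkdir -p pics
python3 - <<'E'
from station import env, ik, observe, cams, ticket, models
import cv2
for n in ("scene","side","wrist"):
    im=cams.camera(n); cv2.imwrite(f"pics/{n}0.png",im[:,:,::-1]); print(n,cams.camera_model(n))
o=observe(); print(o)
E
```

```text
pics
scene {'fovy': 44.62099253007743, 'cx': 312.0453365864916, 'cy': 236.69797327301808, 'dist': array([0.01802741, 0.        , 0.        , 0.        , 0.        ]), 'origin': array([-0.07507074, -0.1830715 ,  0.83863861]), 'orientation': array([-2.39183499, -0.0110077 , -0.92016974])}
side {'fovy': 44.905187563395195, 'cx': 321.6060509125332, 'cy': 231.23071540463044, 'dist': array([-0.0511011,  0.       ,  0.       ,  0.       ,  0.       ]), 'origin': array([1.17969926, 0.73812187, 0.87273478]), 'orientation': array([-2.33711103,  0.00622211,  2.2164041 ])}
wrist {'fovy': 70.26802413189208, 'cx': 323.35722807915255, 'cy': 238.42644104601598, 'dist': array([-0.03521875,  0.        ,  0.        ,  0.        ,  0.        ]), 'hand_eye': array([[ 1.26041937e-03, -9.65127605e-01, -2.61776847e-01,
         7.17533881e-02],
       [ 9.99998704e-01,  9.54227831e-04,  1.29677668e-03,
        -1.06597266e-04],
       [-1.00176022e-03, -2.61778142e-01,  9.65127557e-01,
        -1.62377105e-01],
       [ 0.00000000e+00,  0.00000000e+00,  0.00000000e+00,
         1.00000000e+00]])}
{'t': 0.15, 'joint_pos': array([-1.18891473,  0.32162615, -0.07009828,  1.45138955,  0.02262472,
        1.37083336, -0.05688109]), 'joint_velocities': array([-0.00072977, -0.00282516, -0.00024498, -0.00423435, -0.00054596,
       -0.00111717, -0.00029082]), 'joint_torque': array([ 1.64580538e-04, -4.91797185e+01, -4.04403107e-01, -3.12878788e+01,
       -6.39315275e-02,  4.04880289e-02,  1.02965848e-04]), 'position': array([0.2335956 , 0.60611633, 0.22173278]), 'orientation': array([-3.14012680e+00,  1.08287604e-04,  2.77387206e+00]), 'force': array([-0.45691271, -0.28097749, -0.2482502 ]), 'torque': array([ 0.03890388,  0.00389187, -0.00288343]), 'grasp_force': 0.0, 'gripper_width': 0.08717448561538141}
```

View pics/scene0.png

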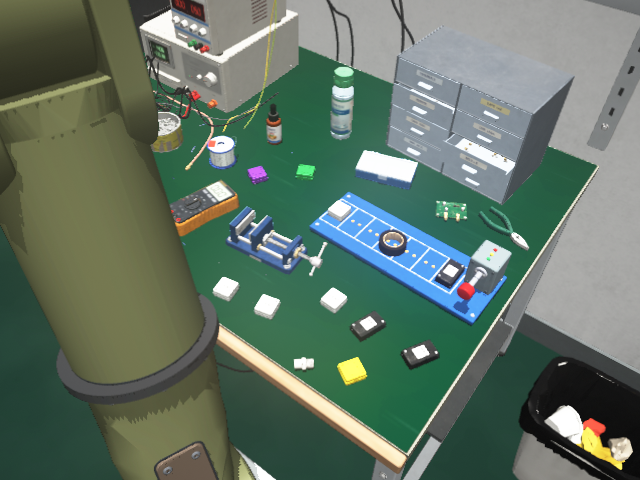

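View pics/side0.png

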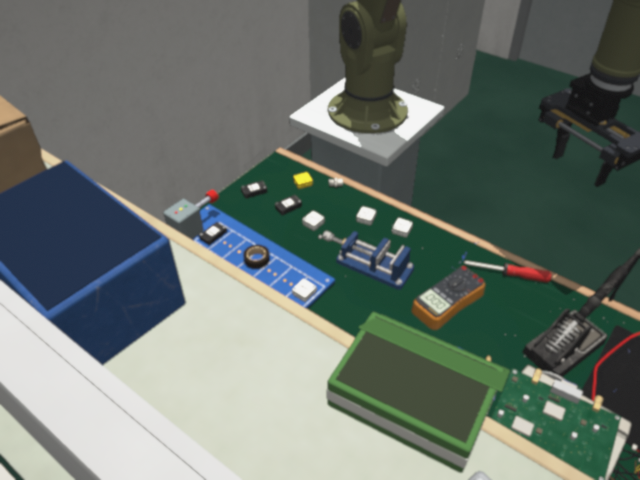

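The scene view shows the rack with the master shell at its left end (340,210) and the master adapter at its right (450,272). The tape is at (393,240) and the red knob at (467,290). Loose shells are at (226,288), (267,306) and (333,299), and adapters at (368,325) and (420,353). The yellow, purple and green parts are look-alikes. The side view shows the same parts, so I can triangulate.

```bash
cat > h.py <<'E'
from station import env, ik, observe, cams, ticket, models
import numpy as np, cv2
from scipy.spatial.transform import Rotation as Ro
def rot(o): return Ro.from_euler('xyz',o).as_matrix()
def cam(name,st=None):
    m=cams.camera_model(name); f=240/np.tan(np.radians(m['fovy'])/2)
    K=np.array([[f,0,m['cx']],[0,f,m['cy']],[0,0,1]])
    if 'hand_eye' in m:
        T=np.eye(4);T[:3,:3]=rot(st['orientation']);T[:3,3]=st['position'];T=T@m['hand_eye']
        R,o=T[:3,:3],T[:3,3]
    else: R,o=rot(m['orientation']),m['origin']
    return K,np.array(m['dist']),R,o
def ray(c,px):
    K,d,R,o=c
    p=cv2.undistortPoints(np.array(px,float).reshape(-1,1,2),K,d)[:,0]
    return o,np.c_[p,np.ones(len(p))]@R.T
def onz(c,px,z):
    o,d=ray(c,px); return o+d*((z-o[2])/d[:,2])[:,None]
def proj(c,P):
    K,d,R,o=c
    return cv2.projectPoints(np.array(P,float).reshape(-1,1,3),R.T,cv2.Rodrigues(R.T)[0][:,0]*0+(-R.T@o),K,d)[0][:,0] if 0 else cv2.projectPoints(np.array(P,float).reshape(-1,1,3),cv2.Rodrigues(R.T)[0],-R.T@o,K,d)[0][:,0]
def tri(c1,p1,c2,p2):
    o1,d1=ray(c1,[p1]);o2,d2=ray(c2,[p2]);d1,d2=d1[0],d2[0]
    s=np.linalg.lstsq(np.c_[d1,-d2],o2-o1,rcond=None)[0]
    a,b=o1+d1*s[0],o2+d2*s[1]; return (a+b)/2,np.linalg.norm(a-b)
np.set_printoptions(precision=4,suppress=True)
E
python3 - <<'E'
from h import *
S,D=cam('scene'),cam('side')
cams.camera('scene');cams.camera('side')
for l in ['shell_a_mid','adapter_a_mid','tape_mid','selector_knob','rack','selector']:
  for n,c in (('scene',S),('side',D)):
    for r in models.trace(l,n):
        print(l,n,round(r['confidence'],2),np.array(r['point']),r['pixels'].sum(),onz(c,[r['point']],0.062 if 'sel' in l else .012)[0])
pairs=dict(sh_l=((226,288),(402,226)),sh_m=((267,306),(366,215)),sh_r=((333,299),(314,220)),tape=((393,240),(257,257)),knob=((467,290),(211,196)),ad1=((368,325),(289,205)),ad2=((420,353),(254,189)),m_sh=((340,210),(304,289)),m_ad=((450,272),(213,232)))
for k,(a,b) in pairs.items(): print(k,*tri(S,a,D,b))
E
```

```text
shell_a_mid scene 0.93 [265.8 304.8] 449 [0.3647 0.2414 0.012 ]
shell_a_mid scene 0.82 [306.1 173.1] 240 [0.6836 0.3991 0.012 ]
shell_a_mid scene 0.7 [257.3 176.5] 267 [0.6108 0.4743 0.012 ]
shell_a_mid scene 0.67 [352.3 367.3] 495 [0.3554 0.0523 0.012 ]
shell_a_mid scene 0.58 [420.4 256.3] 9557 [0.6278 0.0849 0.012 ]
shell_a_mid scene 0.55 [226.4 287.1] 436 [0.3515 0.3221 0.012 ]
shell_a_mid side 0.56 [301.3 181.5] 199 [0.3626 0.0562 0.012 ]
shell_a_mid side 0.51 [366.3 215.2] 249 [0.3694 0.2441 0.012 ]
adapter_a_mid scene 0.98 [370.6 324.6] 581 [0.4418 0.0742 0.012 ]
adapter_a_mid side 0.85 [287.6 205.4] 340 [0.4474 0.0843 0.012 ]
adapter_a_mid side 0.55 [242.1 249.2] 5814 [0.61   0.0957 0.012 ]
tape_mid scene 0.72 [390.5 240.6] 613 [0.6274 0.1506 0.012 ]
tape_mid side 0.79 [257.  259.7] 495 [0.614  0.1405 0.012 ]
tape_mid side 0.4 [212.2 232.3] 394 [0.611  0.0098 0.012 ]
selector_knob scene 0.89 [468.9 285.2] 295 [ 0.5791 -0.0287  0.062 ]
selector_knob scene 0.52 [366.7 323.8] 616 [0.408  0.0644 0.062 ]
selector_knob scene 0.33 [229.5 286.8] 463 [0.3293 0.2879 0.062 ]
selector_kno
[... 176 characters left out ...]
2 ]
rack side 0.75 [239.8 249.1] 5691 [0.6127 0.0917 0.012 ]
selector scene 0.77 [469.6 284.3] 351 [ 0.5816 -0.0288  0.062 ]
selector side 0.66 [207.  199.5] 175 [ 0.5782 -0.0288  0.062 ]
selector side 0.26 [241.  249.1] 5606 [0.6442 0.1311 0.062 ]
sh_l [0.3504 0.3235 0.0095] 0.001488452060741318
sh_m [0.3659 0.2405 0.008 ] 0.0010302313916273661
sh_r [0.448  0.1583 0.0087] 0.0017678758834148774
tape [0.6184 0.1435 0.0259] 0.0037809534200866795
knob [ 0.566  -0.0303  0.0631] 0.0023369858038085056
ad1 [0.4407 0.0803 0.0065] 0.0035131289440739617
ad2 [ 0.4466 -0.0189  0.0083] 0.0015872674378946104
m_sh [0.6259 0.2707 0.0231] 0.002301449559916202
m_ad [0.6173 0.0201 0.0239] 0.0009182843838776963
```

Run:
```python
from h import *
D=cam('side');S=cam('scene')
for z in (.2,.35,.5,.65): print(z,*onz(D,[(50,158),(165,237),(300,308)],z).round(2))
print('rack ends',onz(S,[(350,193),(311,227),(505,278),(472,318)],.014), 'vise/meter',onz(S,[(300,258),(240,215),(305,178),(365,180),(320,240)],0.0))
for yaw in (np.pi/2-.034,-np.pi/2-.034,-.034,np.pi-.034): 
  for p in ((.62,.15,.2),(.35,.32,.02),(.62,.02,.02),(.56,-.03,.045)): print(round(yaw,2),p,ik(p,(np.pi,0,yaw)))
```

```text
0.2 [ 0.78 -0.24  0.2 ] [0.79 0.11 0.2 ] [0.77 0.39 0.2 ]
0.35 [ 0.87 -0.02  0.35] [0.88 0.25 0.35] [0.86 0.47 0.35]
0.5 [0.96 0.2  0.5 ] [0.96 0.39 0.5 ] [0.95 0.54 0.5 ]
0.65 [1.05 0.42 0.65] [1.05 0.53 0.65] [1.05 0.62 0.65]
rack ends [[ 0.6882  0.2877  0.014 ]
 [ 0.5608  0.2921  0.014 ]
 [ 0.6748 -0.0633  0.014 ]
 [ 0.5582 -0.0561  0.014 ]] vise/meter [[0.494  0.2672 0.    ]
 [0.5101 0.4341 0.    ]
 [0.6805 0.3996 0.    ]
 [0.7549 0.2936 0.    ]
 [0.5544 0.265  0.    ]]
1.54 (0.62, 0.15, 0.2) [-0.6506  0.3226  0.4669  1.5315 -0.1477  1.3227 -0.2021]
1.54 (0.35, 0.32, 0.02) [-0.9915  0.1582  0.2075  2.0976 -0.0418  0.8896 -0.7941]
1.54 (0.62, 0.02, 0.02) [-0.4915  0.469   0.518   1.7515 -0.2705  0.9925  0.0952]
1.54 (0.56, -0.03, 0.045) [-0.5494  0.3352  0.6469  1.8894 -0.2388  0.9943  0.1681]
-1.6 (0.62, 0.15, 0.2) [ 0.5518  0.5716 -1.1791  1.4858  0.5289  1.436   2.4667]
-1.6 (0.35, 0.32, 0.02) [-0.7136  0.1627 -0.0883  2.0879  0.0184  0.8917  2.2953]
-1.6 (0.62, 0.02, 0.02) [ 0.7818  0.7859 -1.1826  1.7044  0.7779  1.203   2.5028]
-1.6 (0.56, -0.03, 0.045) [ 0.9473  0.5914 -1.1765  1.8386  0.6053  1.1305  2.6618]
-0.03 (0.62, 0.15, 0.2) [-0.7099  0.3317  0.5439  1.5337 -0.1747  1.3249 -1.7523]
-0.03 (0.35, 0.32, 0.02) [-1.1117  0.1604  0.3364  2.1017 -0.0679  0.8895 -2.3414]
-0.03 (0.62, 0.02, 0.02) [-0.5707  0.4915  0.6212  1.7543 -0.332   1.0025 -1.4291]
-0.03 (0.56, -0.03, 0.045) [-0.614   0.3522  0.7263  1.8913 -0.2758  0.9998 -1.372 ]
3.11 (0.62, 0.15, 0.2) [-0.5359  0.3105  0.3207  1.5271 -0.0996  1.3201  1.3321]
3.11 (0.35, 0.32, 0.02) [-0.8389  0.1591  0.0449  2.0923 -0.0092  0.8904  0.748 ]
3.11 (0.62, 0.02, 0.02) [-0.4301  0.4556  0.4395  1.7493 -0.2264  0.9869  1.6325]
3.11 (0.56, -0.03, 0.045) [-0.5     0.3246  0.5872  1.8878 -0.2128  0.9911  1.7174]
```

Run:
```python
from h import *
for i,(x,y,z) in enumerate([(.6,.05,.27),(.6,.22,.27)]):
    env.move_pose((x,y,z),(np.pi,0,np.pi/2-.034))
    st=observe(); im=cams.camera('wrist'); np.save(f'w{i}.npy',im); np.savez(f'st{i}.npz',**{k:st[k] for k in('position','orientation')})
    cv2.imwrite(f'pics/w{i}.png',im[:,:,::-1]); print(st['t'],st['position'])
```

```text
3.225 [0.5999 0.0519 0.2697]
3.9917 [0.5999 0.2202 0.2697]
```

View pics/w0.png

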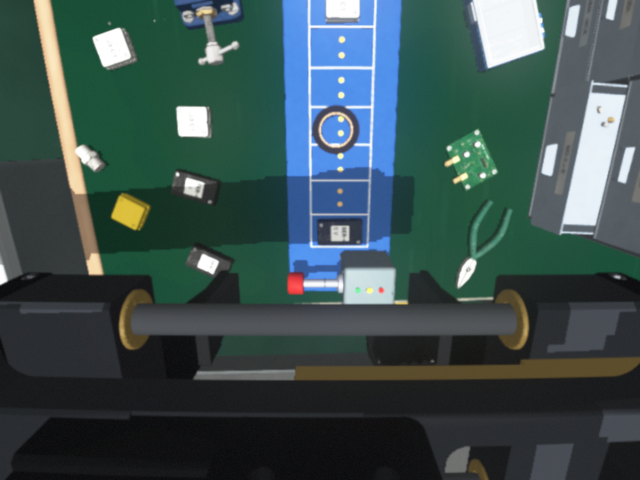

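View pics/w1.png

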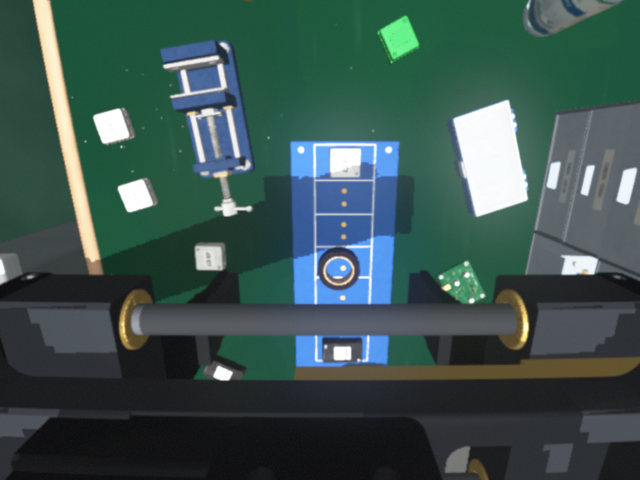

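The wrist views show the rack outline clearly: bay lines at rows 27 to 247 in w0, tape at (335,130), knob at (295,284), housing at (367,277). In w1 the bench left of the rack is free up to the green block at (398,40).

Run:
```python
from h import *
W=[cam('wrist',dict(np.load(f'st{i}.npz'))) for i in (0,1)]
lines0=[27,67,107,145,180,213,247]
for r in (27,107,180,247):
    a=onz(W[0],[(309+ (r-27)*2/220,r),(375-(r-27)*8/220,r)],.014); print('w0',r,a.mean(0),a[1]-a[0])
for r in (145,180,214,246):
    a=onz(W[1],[(315,r),(376,r)],.014); print('w1',r,a.mean(0),a[1]-a[0])
print('board left corners',onz(W[1],[(291,142),(399,142)],.014))
print('board/bay line tri', tri(W[0],(309,27),W[1],(315,214)),tri(W[0],(309,67),W[1],(316,246)))
print('tape',tri(W[0],(335,130),W[1],(338,269)),onz(W[0],[(335,130)],.033),onz(W[1],[(338,269)],.033))
print('knob',onz(W[0],[(295,284)],.062),'green',onz(W[1],[(398,55),(380,40)],0),'vise',onz(W[1],[(253,170),(235,40),(252,209)],0.0))
print('boxes',onz(W[1],[(452,118)],0.03))
print('shells w1',onz(W[1],[(113,126),(137,195),(210,257)],.015))
```

```text
w0 27 [0.626  0.2508 0.014 ] [ 0.0727 -0.002   0.    ]
w0 107 [0.6232 0.1671 0.014 ] [ 0.0721 -0.0021  0.    ]
w0 180 [0.6206 0.0833 0.014 ] [ 0.0717 -0.0021  0.    ]
w0 247 [ 0.6179 -0.0016  0.014 ] [ 0.0716 -0.0021  0.    ]
w1 145 [0.6282 0.2922 0.014 ] [ 0.0723 -0.0022  0.    ]
w1 180 [0.6275 0.251  0.014 ] [ 0.0741 -0.0023  0.    ]
w1 214 [0.6269 0.209  0.014 ] [ 0.076  -0.0024  0.    ]
w1 246 [0.6263 0.1674 0.014 ] [ 0.078  -0.0025  0.    ]
board left corners [[0.5638 0.2977 0.014 ]
 [0.6916 0.2938 0.014 ]]
board/bay line tri (array([0.5918, 0.2264, 0.0969]), np.float64(0.0005865499080666839)) (array([0.5911, 0.1934, 0.098 ]), np.float64(0.0004460674566911633))
tape (array([0.6155, 0.1412, 0.0267]), np.float64(0.00019956137143615046)) [[0.6152 0.1409 0.033 ]] [[0.6154 0.1435 0.033 ]]
knob [[ 0.564  -0.0308  0.062 ]] green [[0.6915 0.3916 0.    ]
 [0.6705 0.408  0.    ]] vise [[0.5132 0.2658 0.    ]
 [0.5043 0.4137 0.    ]
 [0.5077 0.2166 0.    ]]
boxes [[0.7474 0.3183 0.03  ]]
shells w1 [[0.354  0.3242 0.015 ]
 [0.3693 0.2416 0.015 ]
 [0.4511 0.1583 0.015 ]]
```

```bash
cat >> h.py <<'E'
YAW=-.035
ex=np.array([np.cos(YAW),np.sin(YAW),0]); ey=np.array([-np.sin(YAW),np.cos(YAW),0])
B1=np.array([.6278,.2713,.014])
def bay(k): return B1-ey*.042*(k-1)
def down(yaw): return (np.pi,0,yaw)
E
python3 - <<'E'
from h import *
print(tri(cam('wrist',dict(np.load('st0.npz'))),(309,27),cam('wrist',dict(np.load('st1.npz'))),(315,180)))
k=np.array([.565,-.0308,.044])
env.set_gripper(.055)
env.move_pose(k+[0,0,.11],down(np.pi+YAW)); env.move_straight(k)
env.set_gripper(.0,20); o=observe(); print(o['gripper_width'],o['grasp_force'],o['force'])
print(env.move_straight(o['position']+ex*.0345,max_speed=.06,max_force=22))
o2=observe(); print(o2['position']-o['position'],o2['force'],o2['gripper_width'])
env.set_gripper(.055); o=observe(); print(o['t'],o['position'])
p=o['position']; env.move_straight([p[0],p[1],.16])
env.move_pose((.57,.03,.24),down(np.pi/2+YAW))
st=observe(); im=cams.camera('wrist'); cv2.imwrite('pics/k1.png',im[:300,:,::-1])
for r in models.trace('selector_knob','wrist'): print(r['confidence'],r['point'],r['pixels'].sum(),onz(cam('wrist',st),[r['point']],.062))
E
```

```text
(array([0.5901, 0.2521, 0.0133]), np.float64(0.0008314150286468124))
0.025215026382319553 20.00018298625946 [0.0787 2.7235 1.409 ]
False
[ 0.032  -0.001  -0.0001] [-9.3162  3.45    8.7544] 0.025534064691516718
9.6167 [ 0.5997 -0.0307  0.0443]
0.57 [350.9, 272.8] 459 [[ 0.5968 -0.0294  0.062 ]]
```

View pics/k1.png

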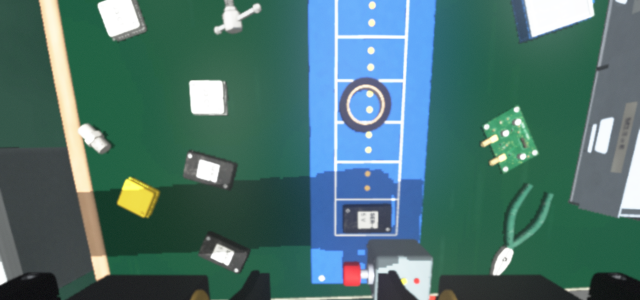

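The knob moved in 32 mm to x = 0.597, which is where fully in should be. Next is the tape.

```bash
cat >> h.py <<'E'
def look(P,yaw,h=.10):
    tx=np.array([np.cos(yaw),np.sin(yaw),0])
    t=np.array([P[0],P[1],0])-.072*tx; t[2]=h
    env.move_pose(t,down(yaw)); st=observe(); im=cams.camera('wrist')
    return im,cam('wrist',st)
def topdown(im,c,P,z,half=.05,res=.00025):
    g=np.arange(-half,half,res); X,Y=np.meshgrid(P[0]+g,P[1]+g,indexing='ij')
    px=proj(c,np.c_[X.ravel(),Y.ravel(),np.full(X.size,z)]).astype(np.float32).reshape(X.shape+(2,))
    return cv2.remap(im,px[...,0],px[...,1],cv2.INTER_LINEAR,borderValue=0)
def rect(im,c,P,z,kind,half=.05,save=None):
    """centre, yaw of long side, (long,short) of the blob nearest P"""
    res=.00025; t=topdown(im,c,P,z,half); h=cv2.cvtColor(t,cv2.COLOR_RGB2HSV)
    m=(h[...,1]<90) if kind=='adapter' else ((h[...,1]<70)&(h[...,2]>110))
    m=cv2.morphologyEx(m.astype(np.uint8),cv2.MORPH_CLOSE,np.ones((9,9))); m=cv2.morphologyEx(m,cv2.MORPH_OPEN,np.ones((25,25)))
    if save: cv2.imwrite(save,np.hstack([t[...,::-1],np.repeat(m[...,None]*255,3,2)]))
    cs=[k for k in cv2.findContours(m,0,2)[0] if cv2.contourArea(k)>6000]
    if not cs: return None
    n=m.shape[0]/2
    k=min(cs,key=lambda k:np.hypot(*(np.array(cv2.minAreaRect(k)[0])-n)))
    (u,v),s,_=R=cv2.minAreaRect(k); b=cv2.boxPoints(R); e=[b[1]-b[0],b[2]-b[1]]
    l=max(e,key=np.linalg.norm); 
    return np.array([P[0]+(v-n)*res,P[1]+(u-n)*res]),np.arctan2(l[0],l[1]),np.array(sorted(s))[::-1]*res*1000
def near(a,ref):  # equivalent angle mod pi nearest ref
    return ref+(a-ref+np.pi/2)%np.pi-np.pi/2
E
python3 - <<'E'
from h import *
PY=np.pi/2+YAW
env.set_gripper(.087)
im,c=look((.6154,.142),PY,.12)
P=np.array([.6154,.142])
for r in models.trace('tape_mid','wrist'): 
    print(r['confidence'],r['point'],onz(c,[r['point']],.033)); 
    if r['confidence']>.5:
        ys,xs=np.nonzero(r['pixels']); (u,v),rad=cv2.minEnclosingCircle(np.c_[xs,ys].astype(np.float32)); P=onz(c,[(u,v)],.033)[0,:2]; print(P,rad); break
g=np.r_[P,.0175]
env.move_pose(g+[0,0,.08],down(PY)); env.move_straight(g)
env.set_gripper(0,30); o=observe(); print(o['gripper_width'],o['grasp_force'])
env.move_straight(g+[0,0,.07]); o=observe(); print(o['gripper_width'],o['grasp_force'])
d=np.array([.612,.362,.07]); env.move_straight(d,max_speed=.2); o=observe(); print('before place',o['gripper_width'],o['grasp_force'])
print(env.move_straight([d[0],d[1],.004],max_speed=.08,max_force=8),observe()['position'])
env.set_gripper(.085); env.move_straight(d+[0,0,.05]); 
im,c=look((.612,.362),PY,.14); cv2.imwrite('pics/tape.png',im[:300,:,::-1]); print(observe()['t'])
for r in models.trace('tape_mid','wrist'): print(r['confidence'],onz(c,[r['point']],.019))
E
```

```text
0.65 [302.5, 139.7] [[0.601  0.1457 0.033 ]]
[0.616  0.1415] 38.085357666015625
0.051805996141522065 30.000133427422497
0.05173951322380783 29.999045870731607
before place 0.05231270112868896 29.9991859601505
True [0.6107 0.3613 0.0035]
20.3417
0.81 [[0.5957 0.368  0.019 ]]
```

View pics/tape.png

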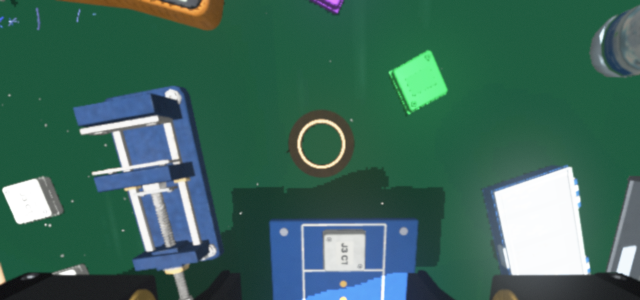

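The tape lies flat on the bench at (322,143), clear of the rack. Next is the first shell, with a saved top-down check.

```bash
cat >> h.py <<'E'
PY=np.pi/2+YAW
def measure(P,kind,save=None):
    z=.015 if kind=='shell' else .014
    im,c=look(P,PY,.08); r=rect(im,c,P,z,kind,save=save)
    if save: print('trace',[(round(x['confidence'],2),onz(c,[x['point']],z)[0,:2]) for x in models.trace(kind+'_a_mid','wrist')][:4])
    return r
def pick(P,yaw,z=.003,open_=.08,F=25):
    g=np.r_[P,z]
    env.set_gripper(open_); env.move_pose(g+[0,0,.09],down(yaw)); env.move_straight(g,max_speed=.12)
    env.set_gripper(0,F); return observe()['gripper_width']
E
python3 - <<'E'
from h import *
for i,P in enumerate([(.4495,.158),(.367,.241),(.352,.3235)]):
    print(measure(P,'shell',f'pics/s{i}.png'))
for i,P in enumerate([(.441,.080),(.4466,-.019)]):
    print(measure(P,'adapter',f'pics/a{i}.png'))
print(observe()['t'])
a=[cv2.imread(f'pics/{n}.png') for n in('s0','s1','s2','a0','a1')]
cv2.imwrite('pics/all.png',cv2.resize(np.vstack([np.hstack(a[:2]),np.hstack(a[2:4]),np.hstack([a[4],a[4]*0])]),(800,600)))
E
```

```text
trace [(0.67, array([0.3692, 0.233 ])), (0.64, array([0.3513, 0.064 ]))]
(array([0.4511, 0.1584]), np.float32(0.20599131), array([60.5139, 52.6465]))
trace [(0.59, array([0.3671, 0.2415])), (0.43, array([0.3503, 0.0818])), (0.24, array([0.5686, 0.2075]))]
(array([0.3668, 0.2426]), np.float32(0.4167023), array([58.1037, 53.3554]))
trace [(0.68, array([0.3677, 0.2438])), (0.58, array([0.4604, 0.0657]))]
(array([0.3439, 0.3219]), np.float32(0.11220305), array([77.2366, 56.6696]))
trace [(0.97, array([0.4419, 0.078 ]))]
(array([0.4417, 0.0704]), np.float32(1.5707964), array([62.25, 59.5 ]))
trace [(0.69, array([0.4501, 0.0611]))]
(array([ 0.4468, -0.0286]), np.float32(1.5798869), array([67.979 , 58.2908]))
24.4083
```

View pics/all.png

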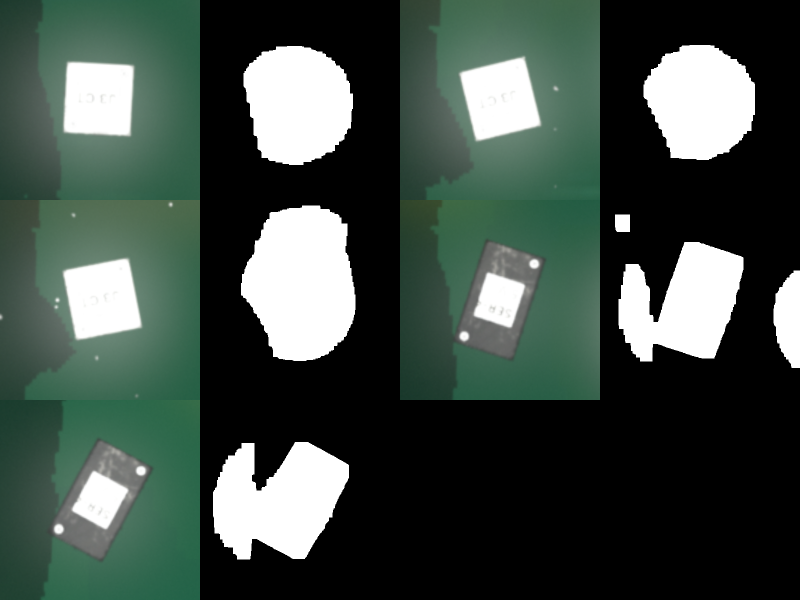

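The top-down crops are sharp, but the lamp's glare breaks the saturation mask. I'll use G−R instead and test it on the saved crops.

Run:
```python
s=open('h.py').read()
a=s.index("; h=cv2.cvtColor(t"); b=s.index("    m=cv2.morphologyEx(m.astype")
s=s[:a]+"; i=cv2.GaussianBlur(t,(7,7),0).astype(int)\n    m=i[...,1]-i[...,0]<(10 if kind=='adapter' else 14)\n    if kind=='shell': m&=i[...,0]>150\n"+s[b:]
open('h.py','w').write(s)
import h,numpy as np,cv2
for n,k in (('s0','shell'),('s1','shell'),('s2','shell'),('a0','adapter'),('a1','adapter')):
    t=cv2.imread(f'pics/{n}.png')[:,:400,::-1].copy()
    h.topdown=lambda *a,**q:t
    P={'s0':(.4495,.158),'s1':(.367,.241),'s2':(.352,.3235),'a0':(.441,.080),'a1':(.4466,-.019)}[n]
    print(n,h.rect(None,None,P,0,k),[t[y,x] for y,x in((200,200),(300,300),(40,200))])
```

```text
s0 (array([0.4489, 0.1572]), np.float32(3.090789), array([35.8308, 33.9223])) [array([250, 250, 249], dtype=uint8), array([ 73, 108,  90], dtype=uint8), array([ 63, 103,  82], dtype=uint8)]
s1 (array([0.3664, 0.2409]), np.float32(0.24497852), array([35.7134, 33.8944])) [array([255, 255, 255], dtype=uint8), array([ 75, 113,  93], dtype=uint8), array([ 74, 111,  88], dtype=uint8)]
s2 (array([0.3514, 0.3244]), np.float32(0.19204801), array([35.8767, 33.9339])) [array([255, 255, 255], dtype=uint8), array([ 78, 115,  95], dtype=uint8), array([ 85, 112,  89], dtype=uint8)]
a0 (array([0.4409, 0.0796]), np.float32(2.826378), array([52.8688, 30.7282])) [array([255, 255, 255], dtype=uint8), array([ 58, 101,  80], dtype=uint8), array([ 54, 100,  74], dtype=uint8)]
a1 (array([ 0.4467, -0.0192]), np.float32(2.6300366), array([53.2713, 30.9516])) [array([255, 255, 255], dtype=uint8), array([ 54, 105,  82], dtype=uint8), array([ 51, 106,  79], dtype=uint8)]
```

```bash
cat >> h.py <<'E'
def placed(k,kind):
    b=bay(k); z=.029 if kind=='shell' else .028
    im,c=look(b,PY,.10); r=rect(im,c,b,z,kind)
    if r is None: return None
    d=np.r_[r[0]-b[:2],0]; return 'bay%d dx %.1f dy %.1f mm yaw %.1f deg'%(k,d@ex*1e3,d@ey*1e3,np.degrees(near(r[1]-YAW,0))),r[2]
def cycle(P,kind,k):
    r=measure(P,kind); print(r)
    nom=(35.8,33.9) if kind=='shell' else (53,30.8)
    if r is None or np.abs(np.array(r[2])-nom).max()>2: print('bad measure'); return False
    w=pick(r[0],near(r[1]+np.pi/2,PY)); print('width',w)
    p=observe()['position']; env.move_straight(p+[0,0,.07])
    b=bay(k); env.move_pose(b+[0,0,.08],down(PY)); w=observe()['gripper_width']; print('carried',w)
    if w<.03: print('lost'); return False
    t=env.move_straight(b+[0,0,.004],max_speed=.08,max_force=6); print('touch',t,observe()['position'][2])
    env.set_gripper(w+.02); env.move_straight(b+[0,0,.08]); print(placed(k,kind),observe()['t']); return True
E
python3 -c "
from h import *
cycle((.449,.1572),'shell',2)
im=cams.camera('wrist');cv2.imwrite('pics/b2.png',im[:,:,::-1])"
```

```text
(array([0.4488, 0.1571]), np.float32(3.086853), array([35.7888, 33.9183]))
width 0.035460461954560485
carried 0.035715489650945204
touch True 0.017112981282661165
('bay2 dx -1.1 dy -2.0 mm yaw -89.2 deg', array([36.4859, 35.0406])) 31.85
```

View pics/b2.png

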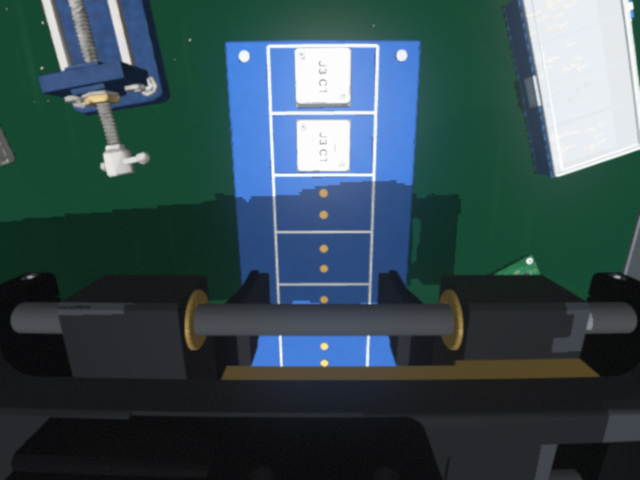

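The shell stands square in bay 2: rows 120–172 between lines 114 and 175, so it is about 1 mm low. I'll add 1 mm in +y for the rest.

```bash
sed -i "s/    b=bay(k); env.move_pose(b+\[0,0,.08\]/    b=bay(k)+ey*.001; env.move_pose(b+[0,0,.08]/" h.py
python3 -c "
from h import *
cycle((.3664,.2409),'shell',3) and cycle((.3514,.3244),'shell',4) and cycle((.4467,-.0192),'adapter',6)
im=cams.camera('wrist');cv2.imwrite('pics/b6.png',im[:,:,::-1])"
```

```text
(array([0.3665, 0.2409]), np.float32(0.23974311), array([35.7097, 33.9774]))
width 0.03566935928889625
carried 0.035743770652103074
touch True 0.017071848245616538
('bay3 dx -1.1 dy 2.5 mm yaw 89.8 deg', array([37.0585, 34.994 ])) 40.1917
(array([0.3514, 0.3245]), np.float32(0.19118461), array([35.8666, 33.9585]))
width 0.0357478174539395
carried 0.03593640591276449
touch True 0.017049451861965603
('bay4 dx -1.2 dy 2.6 mm yaw -89.5 deg', array([37.2108, 35.1128])) 48.8417
(array([ 0.4465, -0.0193]), np.float32(2.6405792), array([53.1479, 31.0534]))
width 0.054472417292437646
carried 0.05462645620299377
touch True 0.017283025190905802
('bay6 dx -1.4 dy 0.7 mm yaw 0.2 deg', array([51.5941, 29.5008])) 56.8417
```

View pics/b6.png

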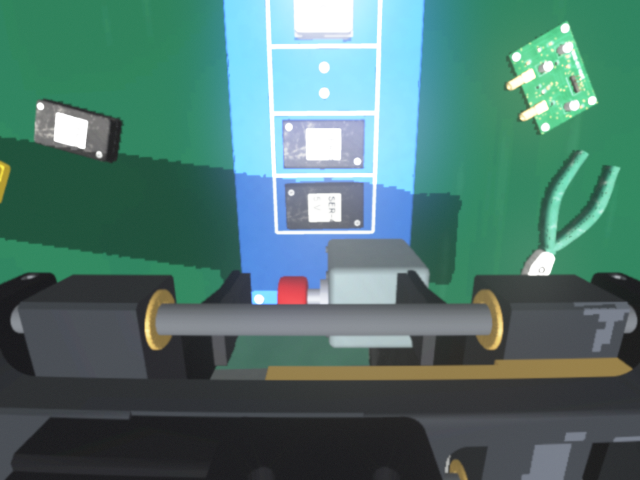

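Adapter centred in bay 6 (rows 119–168 between lines 113 and 175). Now the last adapter, then a check of bays 3 and 4.

```bash
python3 -c "
from h import *
print(cycle((.4409,.0796),'adapter',5))
a,_=look(bay(4),PY,.12); b,_=look(bay(2.5),PY,.12)
cv2.imwrite('pics/row.png',np.hstack([a[:300,200:450],b[:300,200:450]])[:,:,::-1])"
```

```text
(array([0.4409, 0.0795]), np.float32(2.8243263), array([52.9464, 30.6121]))
width 0.05506069433236434
carried 0.054378741344081834
touch True 0.017326585927934346
('bay5 dx -1.3 dy 0.6 mm yaw 0.1 deg', array([52.196 , 29.9334])) 64.1833
True
```

View pics/row.png

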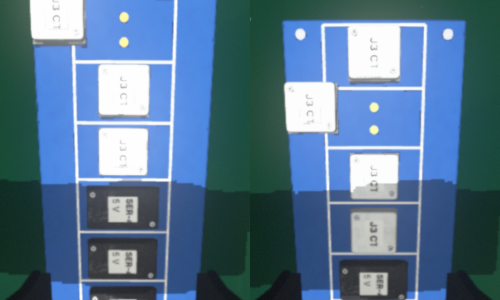

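Bays 3–6 are centred, but the bay 2 shell has been knocked about 47 mm towards the robot, to (310,107) in the right half. I'll re-measure it at board height and put it back.

Run:
```python
from h import *
im,c=look(bay(2)-ex*.045,PY,.10); px=onz(c,[(0,0)],.029)
r0=rect(im,c,bay(2)-ex*.045,.029,'shell',half=.045); print(r0)
im2,c2=look(r0[0],PY,.06)
r=rect(im2,c2,r0[0],.029,'shell',half=.035,save='pics/x.png'); print(r)
d=np.r_[r[0]-bay(2)[:2],0]; print(d@ex,d@ey)
```

```text
(array([0.5805, 0.2377]), np.float32(3.1071236), array([35.1515, 33.1441]))
(array([0.5806, 0.2379]), np.float32(3.119857), array([35.0352, 33.0737]))
-0.04600006025295439 0.006936343720506635
```

View pics/x.png

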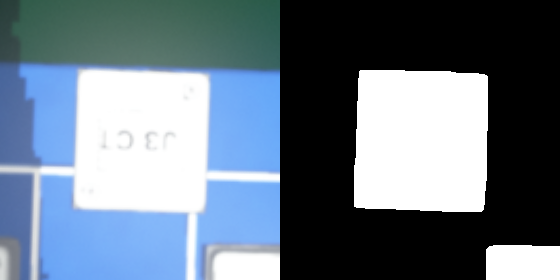

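It lies flat on the board. Picking it and putting it back.

Run:
```python
from h import *
w=pick(np.array([.5806,.2379]),near(3.115+np.pi/2,PY),z=.0175,open_=.054); print(w)
p=observe()['position']; env.move_straight(p+[0,0,.05])
b=bay(2)+ey*.001; env.move_straight(b+[0,0,.05],rot=down(PY)); print(observe()['gripper_width'])
print(env.move_straight(b+[0,0,.004],max_speed=.08,max_force=6),observe()['position'])
env.set_gripper(.054); env.move_straight(b+[0,0,.08])
a,_=look(bay(4.5),PY,.12); b,_=look(bay(2),PY,.12); print(observe()['t'])
cv2.imwrite('pics/row2.png',cv2.resize(np.hstack([a[:300,200:450],b[:300,200:450]])[:,:,::-1],None,fx=1.6,fy=1.6))
```

```text
0.035915751991219325
0.035469775431063374
True [0.6247 0.2303 0.0174]
72.325
```

View pics/row2.png

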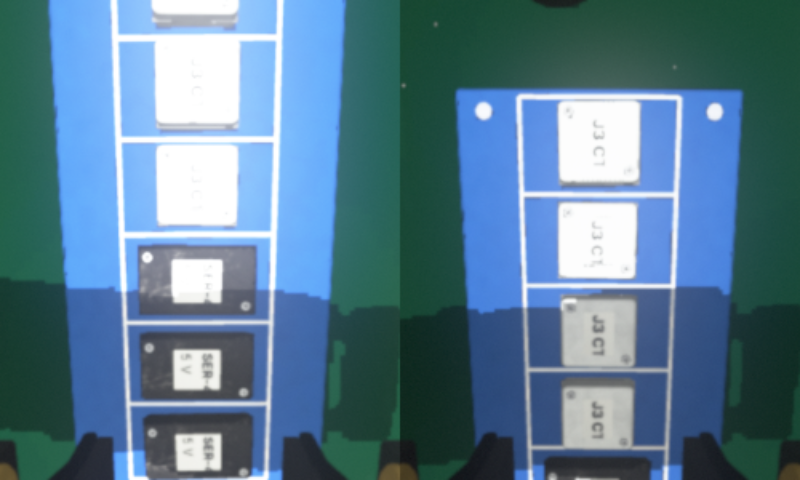

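All seven bays are filled, centred and square, in the right order. Now the rod goes to its middle click.

Run:
```python
from h import *
k=np.array([.5970,-.0316,.044])
env.set_gripper(.055)
env.move_pose(k+[0,0,.10],down(np.pi+YAW)); env.move_straight(k,max_speed=.1)
env.set_gripper(0,30); o=observe(); print(o['gripper_width'],o['position'])
print(env.move_straight(k-ex*.0165,max_speed=.04,max_force=30)); o2=observe(); print(o2['position']-o['position'],o2['force'],o2['gripper_width'])
env.set_gripper(.055); env.sleep(.3); p=observe()['position']; env.move_straight([p[0],p[1],.17])
env.move_pose((.57,.03,.24),down(PY)); st=observe(); im=cams.camera('wrist')
for r in models.trace('selector_knob','wrist'): print(r['confidence'],r['point'],onz(cam('wrist',st),[r['point']],.062))
a=cams.camera('scene'); print(st['t'])
cv2.imwrite('pics/end.png',np.hstack([im[:300,120:520],cv2.resize(a[170:400,190:540],(400,300))])[:,:,::-1])
```

```text
0.02525979915508926 [ 0.5971 -0.0305  0.0441]
False
[-0.0162  0.0005  0.    ] [ 2.297   5.8731 -0.373 ] 0.02495686306894696
0.9 [337.2, 273.4] [[ 0.5822 -0.0297  0.062 ]]
0.17 [369.1, 120.6] [[0.616  0.1236 0.062 ]]
80.0333
```

View pics/end.png

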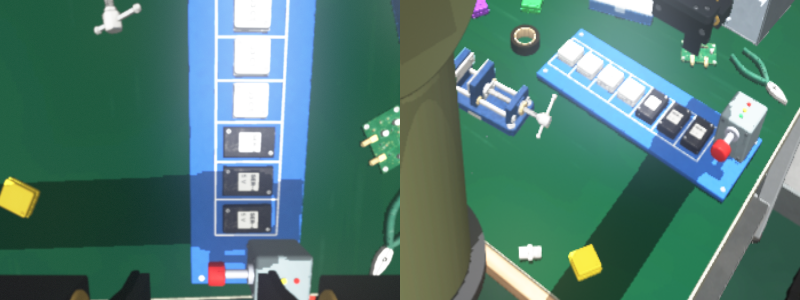

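The row is complete, the tape is on the bench, and the knob is at x = 0.582, about 15 mm out, which is the middle click. Handing in.

```bash
python3 -c "
from h import *
print(ticket.job_done())"
```

```text
the job is handed in; nothing more can be done
None
```

Job handed in at about 80 s with no verdict returned: all five loose parts are in their bays (the bay 2 shell was knocked out once and put back), the tape is flat on the bench clear of the rack, and the rod was pushed in first, then left at its middle click.

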